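# Lift the probe and hold a specimen block in the corner of the probe stage

## Task

On the metal probe stage, push the red-ball lever back to swing the white probe arm up out of the way, all the way to its stop, so that it stays up. Then set the blue specimen block down flat on the stage, polished face up and its long sides along the longer side fence, and press it gently (a few newtons) into the corner so that it bears flush on both dark steel fences at once. Finish while still holding it pressed against both fences; do not let go, and leave the yellow block, the timer and the slide box where they stand.

Things in the scene. Friction and masses are not known exactly. Their poses are not given: they have to be found in the camera images.
- stage: Fixed probe stage: level aluminium plate 180 (x) x 130 (y) x 12 mm with two low dark steel fences in an L. Origin: on its underside below the inside corner of the fences. Stage x points away from the robot (yaw within 0.3 rad), y left, z up. Plate top z 12; spans x -95..85, y -75..55. Behind the far fence a grey head (x 39..75, y -42..14, up to z 66) carries the rocker.
- seat (a point): Centre of the block's underside when fully seated in the corner: stage x -32, y -21, z 12 mm. Fixed to the stage. With the rocker down the probe bars the seat (16 mm in front of the far fence); with it up, the space above the fences is free in front of stage x 15 mm.
- far_fence: Dark steel far stop, rigid, 12 mm thick; inner face at stage x 0, spanning stage y -46..10 mm, top 18 mm above the plate (stage z 30). Origin: inside corner of the fences on the plate's top. The block is pushed in stage +x onto it. Block, fences and plate rub with a friction coefficient of 0.5 to 0.8, so pressing down hard on the plate eats up the push.
- side_fence: Dark steel side stop (the longer one), rigid, 12 mm thick; inner face at stage y 0, spanning stage x -72..-2 mm, top at stage z 30 mm. Origin: same corner. The block is pushed in stage +y (left) onto it.
- rocker (a joint): Angle (rad) of the white probe arm and red-ball lever, one rigid piece: 0 probe down, 1.5 up at the stop; starts at 0 to 0.15. Pivot parallel to stage y at stage x 55, z 52 mm. Friction 0.12 N m (about 3 N at the lever) keeps it where it is left. Pushing the lever in stage +x raises the probe.
- lever_ball (a point): Centre of the red 16 mm ball at the lever's free end; at joint 0 at stage x 20, y 34, z 94 mm. The lever is an 8 mm bar, 55 mm from pivot axis to ball centre, in the plane stage y 34; at joint 0 it leans 40 degrees from vertical toward the robot (stage -x), at 1.5 it leans 46 degrees away.
- probe_tip (a point): Lower end of the probe pin; at joint 0 at stage x -16, y -14, z 30 mm; at 1.5 about x 28, z 121 mm.
- blue_specimen: Blue resin block, loose, 64 (x) x 42 (y) x 44 (z) mm, about 0.17 kg, a polished steel face 30 x 20 mm in its top. Origin: centre of its underside; x along the 64 mm. Stands on the work surface right of the stage, steel face up. Gripped across the 42 mm with fingertips 22 mm or more above its underside, they pass over the 18 mm fences. A half turn makes no difference.
- yellow_specimen: Yellow block of the same shape and size; stays where it is. Blue and yellow may have changed places; their centres are at least 110 mm apart.
- slide_box: Dark grey slide box 115 x 81 x 32 mm at the front edge, loose; origin: centre of its underside. Leave it alone.
- timer: Small cream digital timer, 28 x 70 x 63 mm, standing farther back on the right, loose; origin: centre of its underside. Leave it alone.
There are look-alikes about, which are no part of the job. There is more than one size of the blue_specimen; the one meant has the size given above.

How it is judged:
By the outcome, as a careful person would: the job done as asked, in the order asked, and still so for the second after the job is handed in, while the arm keeps its last pose, push and grip.
It also fails if it takes over 72 s, if anything falls off the work surface, if the arm or the gripper's body presses on something with over 40 N, if the wrist force passes 120 N, or if a joint passes its speed limit or range.

## Robot

A 6-joint arm with a two-finger parallel gripper is mounted at the origin on a cart in front of the work surface, level with it; the furniture and walls round the work are solid. World frame = base frame: x ahead of the robot, y to its left, z up, the work surface at z = 0. Lengths are in m, angles in rad, forces in N, time in s.
With the tool pointing down it reaches from about 0.4 to 0.825 m from the base axis. Payload 7 kg.
Tool frame: the origin (TCP) lies between the finger pads; the fingertips stand robot.tip_extent ahead of it and the grasp point (between the pads) lies 5 mm behind it (robot.tip_extent is the distance from the TCP to the fingertips, in m); z points along the fingers, y is the line along which they close (so a half turn about z gives the same grasp; the last joint's range is limited). The gripper opens to 85 mm and grips with 20 to 120 N. Pads are 22 mm wide; open, the fingers measure 114 mm over their backs; the gripper's body (76 mm by 85 mm) begins 54 mm behind the grasp point. The pads swing forward as they close: fully open they stand 13 mm farther back than shut.
Start: joints at [1.587, 0.359, 0.012, 0, -1.224, -0.288], TCP at [0.181, 0.65, 0.245] pointing down, gripper open.
Joint ranges: [-3.07, 3.07], [-1.43, 2.12], [-1.02, 1.25], [-3.03, 1.67], [-3.05, -0], [-3.03, 3.03]. Speed limits (rad/s): [2.39, 2.39, 3.01, 3.14, 3.14, 3.14].

## Interface

Orientations are given as a rotation vector (axis times angle).
In Python, from station import status, imaging, order, finder, robot gives the robot as it stands.
- The arm moves only by the shell command python3 -m crank 'ROWS' [FORCE]. ROWS is a JSON object whose one key "series" holds a list of rows, each a list of 5 numbers: the shift along the world's x, y, z in units of 30 mm (1.0 is 30 mm), then the turn about the world's z in units of 6 degrees (1.0 is 6 degrees), then the opening, from 0 (shut) to 1 (fully open). In form: {"series": [[x, y, z, roll, hand], ...]}. A call has 1 to 5 rows; each row shifts and turns the commanded pose from where the row before left it; what a row does not reach is not made up. A row lasts 1/8 s, in which the tool goes at most 62.5 mm and 10.7 degrees, less where a joint would pass 70% of its speed; a pose out of reach is approached as far as the arm can. A call is refused whole if a number of a shift passes 1 or a number of a turn 1, either way. A call with a gripper value outside its range is refused whole. The fingers move at their own pace and stop on an object; FORCE is the grip in N (left out, the last holds). Time passes only in rows, so rows that do not move let the fingers close. It gives the time, the measured TCP pose, the force, the opening and the grip force at its end, in the units of the state.
- status.get_obs(): the state, without advancing time (a new reading comes with each control period).
- imaging.capture(name): name is "side" or "top"; returns the picture (400x640x3 uint8, blue, green, red); there is no depth.
- imaging.camera_info(name): a dict with "fx", "fy", "cx", "cy" (pixels), "origin" and "rotation" of the camera in the world. Camera axes: x right, y up, looking along -z (the intrinsics and any distortion apply to the point x, -y, -z); pixel columns grow to the right and rows downward; lengths in m; the calibration is good to about 2 mm. A picture is of the moment at which its call begins. camera_info takes no time and is no camera call.
- order.hand_in(): hands the job in; it is judged then, once.
Trained networks look in the newest picture that a camera, given by its name, has taken for a name from the list of things; names that differ only in an ending like _2 or _b are one class to them, and where a whole thing is asked for, a point or a joint stands for the part that bears it (a point fixed in the world has none). Each returns a list of dicts, best first, with "p" (0 to 1); they miss things now and then, are a little off and sometimes report something else, mostly with a low value. They report only what shows in the picture. A call takes as long as a camera call. They do not tell look-alikes from the thing itself.
- finder.outline_of(camera, thing): "region" (400x640 bool, what is visible of it) and "bbox" ([left, top, width, height] in pixels, round what is visible of it).
The state is a dict: "time": time; "qpos": joint angles; "qd": joint speeds; "tau": joint torques, N m; "position": TCP position; "orientation": TCP orientation; "force": force on the tool from outside, world axes, zero at the start; "wrist_torque": the same for the moment, N m; "gripper_width": finger opening in m; "grasp_force": force on a finger pad.
Only numpy, scipy, OpenCV 4.12 (cv2) and the standard library are available. Lean on these libraries where they do the work, as an engineer would, in place of code of your own. Each camera call takes 0.05 s, during which the arm holds its last target. There are 200 camera calls.

## Working session

There is one attempt and no reset: what is moved stays moved. The work goes in short steps, Python scripts to look and compute and a shell command to move; the robot and the scene stay as the last step left them, time stands still between calls to the robot, and variables do not carry over. Pictures are saved under pics/ and viewed, at most 10 in all, crops included, and the job is handed in when it is done.

```bash
mkdir -p pics; ls
cat > h.py <<'E'
import numpy as np, cv2
from station import status, imaging, order, finder, robot
def ray(cam,u,v):
    i=imaging.camera_info(cam); R=np.array(i["rotation"]); o=np.array(i["origin"])
    d=R@np.array([(u-i["cx"])/i["fx"],-(v-i["cy"])/i["fy"],-1.0]); return o,d
def onz(cam,u,v,z):
    o,d=ray(cam,u,v); return o+d*(z-o[2])/d[2]
def proj(cam,p):
    i=imaging.camera_info(cam); q=np.array(i["rotation"]).T@(np.array(p)-np.array(i["origin"]))
    return np.array([i["cx"]+i["fx"]*q[0]/-q[2], i["cy"]-i["fy"]*q[1]/-q[2]])
E
python3 - <<'E'
from h import *
for c in("top","side"):
    cv2.imwrite(f"pics/{c}0.png",imaging.capture(c)); print(imaging.camera_info(c))
    for t in("blue_specimen","yellow_specimen","stage","lever_ball","timer","slide_box","far_fence","side_fence"):
        print(c,t,[(round(d["p"],2),d["bbox"]) for d in finder.outline_of(c,t)][:4])
o=status.get_obs(); print(o, robot.tip_extent)
E
```

```text
pics
{'fx': 483.33690477790446, 'fy': 483.33690477790446, 'cx': 317.17430276276025, 'cy': 197.60300843407515, 'origin': array([ 0.29912938, -0.13831928,  1.16936884]), 'rotation': array([ 0.14241266, -0.1415043 , -1.5860763 ])}
top blue_specimen [(0.87, [419.0, 160.5, 9.6, 23.0]), (0.59, [319.6, 194.7, 25.8, 30.3]), (0.51, [340.0, 158.9, 25.3, 27.4]), (0.39, [227.9, 180.4, 32.9, 35.6])]
top yellow_specimen [(0.87, [378.1, 185.2, 23.3, 30.2]), (0.18, [235.8, 209.4, 11.8, 30.8])]
top stage [(0.77, [219.0, 174.4, 64.3, 81.5])]
top lever_ball [(0.75, [227.4, 180.7, 38.2, 35.3])]
top timer [(0.71, [389.8, 128.0, 30.0, 17.6]), (0.19, [316.8, 241.3, 34.3, 53.0])]
top slide_box [(0.72, [315.5, 241.0, 33.4, 54.5]), (0.23, [227.7, 181.5, 38.8, 33.7])]
top far_fence []
top side_fence [(0.53, [236.0, 207.9, 12.8, 33.1])]
{'fx': 422.7470060409501, 'fy': 422.7470060409501, 'cx': 324.14959372236376, 'cy': 202.9204360210997, 'origin': array([ 0.19252512, -0.85908669,  0.63275567]), 'rotation': array([ 0.928586  , -0.20786138, -0.37513979])}
side blue_specimen [(0.92, [388.6, 280.8, 28.2, 21.6]), (0.
[... 517 characters left out ...]
82.7, 24.4, 3.7])]
{'time': 0.9, 'qpos': array([ 1.58707791e+00,  3.58581226e-01,  1.19284046e-02,  4.40154658e-06,
       -1.22411334e+00, -2.88057333e-01]), 'qd': array([ 0.00037398,  0.00023557,  0.00015749, -0.00133409,  0.00011044,
       -0.00056044]), 'tau': array([ 3.22266442e-04, -5.82954097e+01,  2.93669772e+01,  6.94155157e+00,
       -3.21698099e-04, -6.05279507e-07]), 'position': array([0.18123969, 0.65020003, 0.24532757]), 'orientation': array([-3.11260185e+00,  4.25585282e-01,  7.54288837e-07]), 'force': array([ 0.48601269,  0.23726262, -0.05161175]), 'wrist_torque': array([ 0.00912302, -0.01159005, -0.00580957]), 'grasp_force': 0.0, 'gripper_width': 0.08512842191404706} 0.014
```

```bash
sed -i 's/^def ray/from scipy.spatial.transform import Rotation as Ro\ndef ray/; s/R=np.array(i\["rotation"\])/R=Ro.from_rotvec(i["rotation"]).as_matrix()/; s/np.array(i\["rotation"\]).T@/Ro.from_rotvec(i["rotation"]).as_matrix().T@/' h.py
python3 - <<'E'
from h import *
a=cv2.imread("pics/top0.png")[120:300,200:440]; b=cv2.imread("pics/side0.png")[130:310,220:460]
cv2.imwrite("pics/a.png",cv2.resize(a,(800,600),interpolation=cv2.INTER_CUBIC))
cv2.imwrite("pics/b.png",cv2.resize(b,(800,600),interpolation=cv2.INTER_CUBIC))
print(proj("top",[.6,0,0]),proj("side",[.6,0,0]))
E
```

```text
[260.38954816 164.08424542] [331.35344027 186.93633749]
```

View pics/a.png

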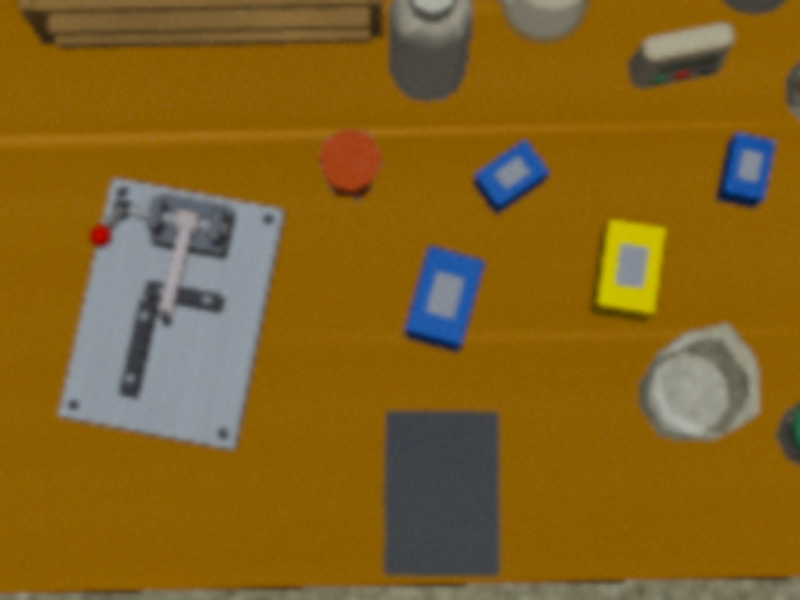

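View pics/b.png

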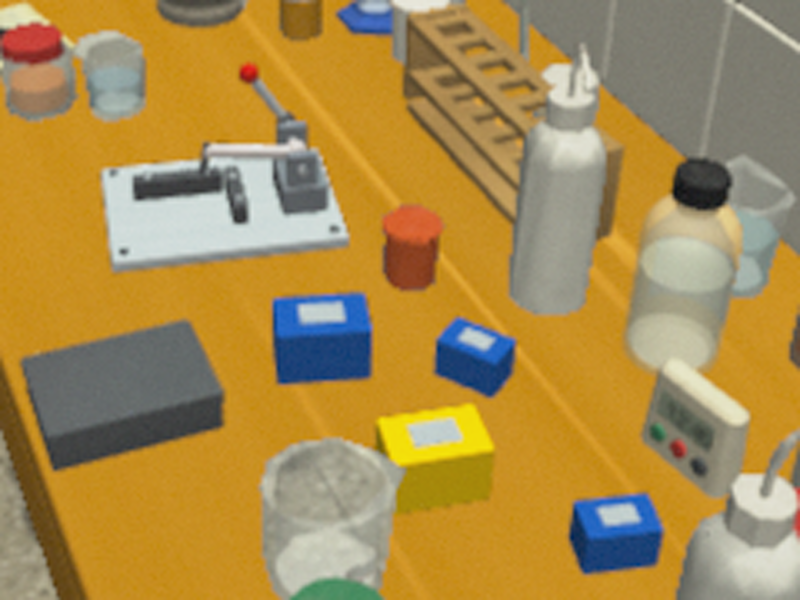

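The top view shows the large blue block at about px (333,209), the yellow one at (389,200), two small blue look-alikes, the stage at left with its ball at (230,190), and the slide box below the blue block. The side view agrees: large blue at (317,231), ball at (294,152), and a red jar right of the stage near (343,204). Next I'll fit the poses.

```bash
cat > fit.py <<'E'
from h import *
from scipy.optimize import minimize
def box(x0,x1,y0,y1,z0,z1): return np.array([[x,y,z] for x in(x0,x1) for y in(y0,y1) for z in(z0,z1)])
STAGE=box(-.095,.085,-.075,.055,0,.012); BLK=box(-.032,.032,-.021,.021,0,.044)
def world(pts,p,z=0):
    c,s=np.cos(p[2]),np.sin(p[2]); return np.c_[c*pts[:,0]-s*pts[:,1]+p[0],s*pts[:,0]+c*pts[:,1]+p[1],pts[:,2]+z]
def render(cam,W,r,S=8):
    l,t,w,h=r; q=np.array([proj(cam,x) for x in W]); q=(q+.5-[l,t])*S
    m=np.zeros((h*S,w*S),np.float32); cv2.fillConvexPoly(m,cv2.convexHull(np.round(q*16).astype(np.int32)),1.0,shift=4)
    return cv2.GaussianBlur(cv2.resize(m,(w,h),interpolation=cv2.INTER_AREA),(0,0),.7)
def feat(img,kind):
    f=img.astype(np.float32)+1; b,g,r=cv2.split(f)
    return np.clip((b/r-.1)/.75,0,1) if kind=="stage" else np.clip((b-r+30)/120,0,1)
def fit(cams,imgs,pts,p0,kind,z=0):
    rs,fs=[],[]
    for c in cams:
        q=np.array([proj(c,x) for x in world(pts,p0,z)]); l,t=np.floor(q.min(0)-7).astype(int); w,h=np.ceil(q.max(0)+7-[l,t]).astype(int)
        F=feat(imgs[c][t:t+h,l:l+w],kind); 
        if kind!="stage": F=cv2.morphologyEx(F,cv2.MORPH_CLOSE,np.ones((13,13)))
        rs.append((l,t,w,h)); fs.append(F)
    cost=lambda p: sum(np.minimum(np.abs(render(c,world(pts,p,z),r)-F),.6).sum() for c,r,F in zip(cams,rs,fs))
    best=None
    for dy in(-.08,0,.08):
        s=np.array(p0)+[0,0,dy]; o=minimize(cost,s,method="Nelder-Mead",options=dict(initial_simplex=[s,s+[.006,0,0],s+[0,.006,0],s+[0,0,.06]],xatol=1e-5,fatol=1e-3))
        if best is None or o.fun<best.fun: best=o
    return best.x,best.fun
E
cat > run1.py <<'E'
from fit import *
I={c:cv2.imread(f"pics/{c}0.png") for c in("top","side")}
k=240/800
C=[onz("top",200+u*k,120+v*k,.012)[:2] for u,v in((112,180),(284,211),(235,448),(58,415))]
yaw=np.arctan2(*((C[0]+C[1]-C[2]-C[3])[::-1])); cen=np.mean(C,0); R=np.array([[np.cos(yaw),-np.sin(yaw)],[np.sin(yaw),np.cos(yaw)]])
s0=[*(cen-R@[-.005,-.01]),yaw]; print("stage guess",s0, [np.linalg.norm(C[i]-C[i-1]) for i in range(4)])
b0=[*onz("top",200+445*k,120+297*k,.044)[:2],yaw-.05]
for cams in(("top",),("side",),("top","side")):
    print(cams,"stage",fit(cams,I,STAGE,s0,"stage"),"blue",fit(cams,I,BLK,b0,"blue"))
print("ball top",onz("top",200+100*k,120+236*k,.094))
E
python3 run1.py
```

```text
stage guess [np.float64(0.4809766815590097), np.float64(0.028131614958877352), np.float64(-0.20929366037586325)] [np.float64(0.17619490201169596), np.float64(0.12921208532978518), np.float64(0.17628990756752683), np.float64(0.12966329503236748)]Traceback (most recent call last):
  File "run1.py", line 9, in <module>
    print(cams,"stage",fit(cams,I,STAGE,s0,"stage"),"blue",fit(cams,I,BLK,b0,"blue"))
                                                           ~~~^^^^^^^^^^^^^^^^^^^^^^
  File "fit.py", line 24, in fit
    s=np.array(p0)+[0,0,dy]; o=minimize(cost,s,method="Nelder-Mead",options=dict(initial_simplex=[s,s+[.006,0,0],s+[0,.006,0],s+[0,0,.06]],xatol=1e-5,fatol=1e-3))
                               ~~~~~~~~^^^^^^^^^^^^^^^^^^^^^^^^^^^^^^^^^^^^^^^^^^^^^^^^^^^^^^^^^^^^^^^^^^^^^^^^^^^^^^^^^^^^^^^^^^^^^^^^^^^^^^^^^^^^^^^^^^^^^^^^^^^
    res = _minimize_neldermead(fun, x0, args, callback, bounds=bounds,
                               **options)
    fxcc = func(xcc)
    fx = function(np.copy(x), *(wrapper_args + args))
  File "fit.py", line 21, in <lambda>
    cost=lambda p: sum(np.minimum(np.abs(render(c,world(pts,p,z),r)-F),.6).sum() for c,r,F in zip(cams,rs,fs))
                   ~~~^^^^^^^^^^^^^^^^^^^^^^^^^^^^^^^^^^^^^^^^^^^^^^^^^^^^^^^^^^^^^^^^^^^^^^^^^^^^^^^^^^^^^^^^
  File "fit.py", line 21, in <genexpr>
    cost=lambda p: sum(np.minimum(np.abs(render(c,world(pts,p,z),r)-F),.6).sum() for c,r,F in zip(cams,rs,fs))
                                         ~~~~~~^^^^^^^^^^^^^^^^^^^^
  File "fit.py", line 8, in render
    l,t,w,h=r; q=np.array([proj(cam,x) for x in W]); q=(q+.5-[l,t])*S
                           ~~~~^^^^^^^
  File "h.py", line 10, in proj
    i=imaging.camera_info(cam); q=Ro.from_rotvec(i["rotation"]).as_matrix().T@(np.array(p)-np.array(i["origin"]))
ValueError: time passes only in moves, steps and waits
```

```bash
sed -i 's/^def ray/from functools import cache\ninfo=cache(lambda c: imaging.camera_info(c))\ndef ray/; s/i=imaging.camera_info(cam)/i=info(cam)/' h.py; python3 run1.py; python3 -c "
from h import *;print(status.get_obs()['time'])"
```

```text
stage guess [np.float64(0.4809766815590097), np.float64(0.028131614958877352), np.float64(-0.20929366037586325)] [np.float64(0.17619490201169596), np.float64(0.12921208532978518), np.float64(0.17628990756752683), np.float64(0.12966329503236748)]
('top',) stage (array([ 0.48259679,  0.03000561, -0.21366723]), np.float64(87.96533203125)) blue (array([ 0.48188817, -0.17758818, -0.30836219]), np.float64(58.4258918762207))
('side',) stage (array([ 0.48348286,  0.02828888, -0.20765681]), np.float64(327.75238037109375)) blue (array([ 0.48367536, -0.17985371, -0.12769424]), np.float64(115.36317443847656))
('top', 'side') stage (array([ 0.48320111,  0.02950949, -0.20934522]), np.float64(439.6885070800781)) blue (array([ 0.4819135 , -0.17745122, -0.27732625]), np.float64(184.90670776367188))
ball top [0.51481755 0.05774017 0.094     ]
0.9
```

```bash
cat > run2.py <<'E'
from fit import *
import sys
def hullfit(I,cams,p0,z=0,pts=BLK):
    rs,fs=[],[]
    for c in cams:
        q=np.array([proj(c,x) for x in world(pts,p0,z)]); l,t=np.floor(q.min(0)-6).astype(int); w,h=np.ceil(q.max(0)+6-[l,t]).astype(int)
        im=cv2.resize(I[c][t:t+h,l:l+w],None,fx=8,fy=8,interpolation=cv2.INTER_CUBIC).astype(np.float32)
        m=(im[:,:,0]>im[:,:,2]+15).astype(np.uint8)
        n,lab,st,_=cv2.connectedComponentsWithStats(m); k=1+st[1:,4].argmax()
        H=cv2.convexHull(cv2.findContours((lab==k).astype(np.uint8),cv2.RETR_EXTERNAL,cv2.CHAIN_APPROX_NONE)[0][0])
        F=np.zeros_like(m,dtype=np.float32); cv2.fillConvexPoly(F,H,1.0); F=cv2.GaussianBlur(cv2.resize(F,(w,h),interpolation=cv2.INTER_AREA),(0,0),.7)
        rs.append((l,t,w,h)); fs.append(F)
    cost=lambda p: sum(((render(c,world(pts,p,z),r)-F)**2).sum() for c,r,F in zip(cams,rs,fs))
    o=min((minimize(cost,np.array(p0)+[0,0,d],method="Nelder-Mead",options=dict(initial_simplex=np.array(p0)+[0,0,d]+np.array([[0,0,0],[.006,0,0],[0,.006,0],[0,0,.06]]))) for d in(-.1,0,.1)),key=lambda o:o.fun)
    return np.round(o.x,4),round(o.fun,2)
if __name__=="__main__":
    I={c:cv2.imread(f"pics/{c}0.png") for c in("top","side")}
    for cams in(("top",),("side",),("top","side")): print(cams,hullfit(I,cams,[.482,-.178,-.26]))
    print(Ro.from_rotvec(status.get_obs()["orientation"]).as_matrix().round(3))
E
python3 run2.py
```

```text
('top',) (array([ 0.4795, -0.1767, -0.2989]), np.float64(8.48))
('side',) (array([ 0.4795, -0.1791, -0.3289]), np.float64(13.61))
('top', 'side') (array([ 0.48  , -0.1776, -0.3217]), np.float64(28.41))
[[ 0.963 -0.268  0.   ]
 [-0.268 -0.963  0.   ]
 [-0.    -0.    -1.   ]]
```

```bash
A='{"series":[[0.48,-0.97,0,0.03,0],[0.48,-0.97,0,0.03,0],[0.48,-0.97,0,0.03,0],[0.48,-0.97,0,0.03,0],[0.48,-0.97,0,0.03,0]]}'; unset A
python3 -m crank '{"series":[[0.48,-0.97,0,0.03,0],[0.48,-0.97,0,0.03,0],[0.48,-0.97,0,0.03,0],[0.48,-0.97,0,0.03,0],[0.48,-0.97,0,0.03,0]]}'
python3 -m crank '{"series":[[0.48,-0.97,0,0.03,0],[0.48,-0.97,0,0.03,0],[0.48,-0.97,0,0.03,0],[0.48,-0.97,0,0.03,0],[0.48,-0.97,0,0.03,0]]}'
python3 -m crank '{"series":[[0.48,-0.97,0,0.03,0],[0.48,-0.97,0,0.03,0],[0.48,-0.97,0,0.03,0],[0.48,-0.97,0,0.03,0],[0.48,-0.97,0,0.03,0]]}'
python3 -m crank '{"series":[[0.48,-0.97,0,0.03,0],[0.48,-0.97,0,0.03,0],[0.48,-0.97,0,0.03,0],[0.48,-0.97,0,0.03,0],[0,0,0,0,0]]}'
```

```text
time: 1.52
position: [0.2536, 0.5037, 0.2454]
orientation: [-3.116, 0.401, -0.0]
force: [-1.1, -0.0, -1.1]
gripper_width: -0.0
grasp_force: 0.0
time: 2.15
position: [0.3256, 0.3582, 0.2455]
orientation: [-3.118, 0.376, -0.0]
force: [0.4, 0.1, 0.1]
gripper_width: 0.0003
grasp_force: 0.0
time: 2.78
position: [0.3976, 0.2127, 0.2456]
orientation: [-3.121, 0.352, -0.001]
force: [0.9, 0.6, 0.5]
gripper_width: -0.0001
grasp_force: 0.0
time: 3.4
position: [0.4553, 0.0958, 0.2453]
orientation: [3.123, -0.337, 0.0]
force: [-1.3, 0.3, 0.5]
gripper_width: 0.0001
grasp_force: 0.0
```

```bash
python3 -m crank '{"series":[[0.25,-0.48,-1,0,0],[0.26,-0.48,-1,0,0],[0,0,-1,0,0],[0,0,-1,0,0],[0,0,-0.78,0,0]]}'
python3 -c "
from h import *
a=imaging.capture('top')[160:270,205:305];b=imaging.capture('side')[130:240,240:340]
cv2.imwrite('pics/c.png',cv2.resize(np.hstack([a,b]),(800,440),interpolation=cv2.INTER_CUBIC))"
```

```text
time: 4.03
position: [0.4698, 0.0689, 0.1009]
orientation: [3.124, -0.332, -0.0]
force: [0.9, -0.7, 0.6]
gripper_width: -0.0001
grasp_force: 0.0
```

View pics/c.png

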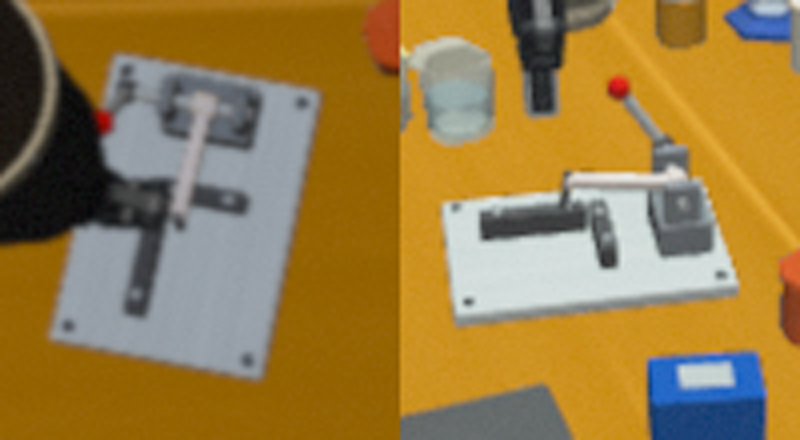

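```bash
python3 -m crank '{"series":[[0.48,-0.15,0,0,0],[0.49,-0.1,0,0,0],[0.49,-0.1,0,0,0],[0.49,-0.1,0,0,0],[0.49,-0.1,0,0,0]]}'
python3 -m crank '{"series":[[0.16,-0.035,0,0,0],[0.16,-0.035,0,0,0]]}'
python3 -m crank '{"series":[[0.13,-0.03,0,0,0],[0.13,-0.03,0,0,0]]}'
```

```text
time: 4.75
position: [0.5443, 0.0516, 0.102]
orientation: [3.124, -0.333, -0.0]
force: [-3.3, 1.7, -1.2]
gripper_width: -0.0
grasp_force: 1.7
time: 5.0
position: [0.5526, 0.0497, 0.1014]
orientation: [3.124, -0.333, -0.002]
force: [-2.5, 1.2, -0.7]
gripper_width: -0.0001
grasp_force: 1.5
time: 5.25
position: [0.5608, 0.0481, 0.102]
orientation: [-3.124, 0.332, -0.0]
force: [-3.4, 1.1, -1.4]
gripper_width: 0.0
grasp_force: 1.3
```

```bash
python3 -m crank '{"series":[[0.1,-0.02,0,0,0],[0,0,0,0,0]]}' | grep -E 'pos|force'
python3 -m crank '{"series":[[0.1,-0.02,0,0,0],[0,0,0,0,0]]}'| grep -E 'pos|force'
python3 -m crank '{"series":[[0.1,-0.02,0,0,0],[0,0,0,0,0]]}'| grep -E 'pos|force'
```

```text
position: [0.5635, 0.0475, 0.1016]
force: [-3.9, 1.4, -2.3]
grasp_force: 1.8
position: [0.5654, 0.0468, 0.101]
force: [-5.2, 2.7, -5.0]
grasp_force: 2.9
position: [0.5669, 0.0462, 0.1005]
force: [-9.9, 3.7, -1.9]
grasp_force: 5.5
```

```bash
python3 -m crank '{"series":[[0.08,-0.02,0,0,0],[0,0,0,0,0]]}' | grep -E 'pos|force'
python3 -m crank '{"series":[[0.08,-0.02,0,0,0],[0,0,0,0,0]]}'| grep -E 'pos|force'
python3 -c "
from h import *
a=imaging.capture('top')[160:270,205:305];b=imaging.capture('side')[130:240,240:340]
cv2.imwrite('pics/d.png',cv2.resize(np.hstack([a,b]),(800,440),interpolation=cv2.INTER_CUBIC))"
```

```text
position: [0.5674, 0.0458, 0.1003]
force: [-18.2, 9.6, 2.3]
grasp_force: 9.7
position: [0.5678, 0.0456, 0.1001]
force: [-26.1, 13.6, 7.7]
grasp_force: 14.3
```

View pics/d.png

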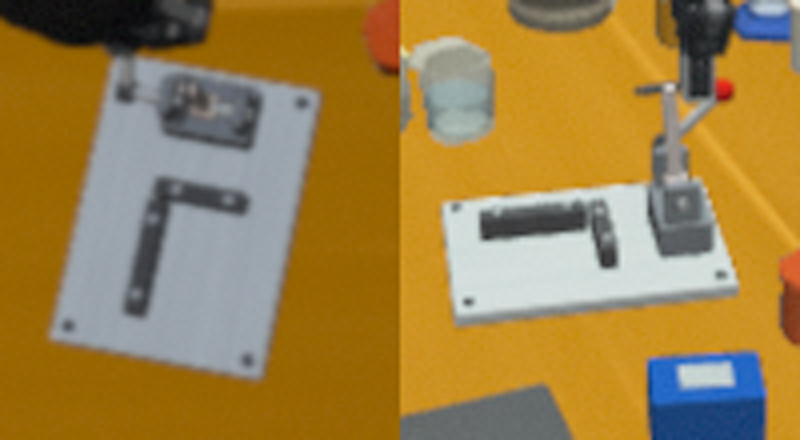

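The side view shows the probe arm upright and the lever at its stop, with the force rising against a hard stop (about 30 N). Next I back off and go to the blue block.

```bash
python3 -m crank '{"series":[[-0.4,0.08,0,0,0],[-0.4,0.08,0,0,0],[0,0,1,0,0],[0,0,1,0,0],[0,0,1,0,0]]}' | grep -E 'pos|force'
python3 -m crank '{"series":[[-0.28,-0.9,0.3,-0.1,1],[-0.28,-0.9,0,-0.1,1],[-0.28,-0.9,0,-0.1,1],[-0.28,-0.9,0,-0.1,1],[-0.28,-0.9,0,-0.1,1]]}'| grep -E 'pos|force'
python3 -m crank '{"series":[[-0.28,-0.9,0,-0.1,1],[-0.28,-0.9,0,-0.1,1],[-0.1,-0.9,0,-0.18,1],[0,0,0,0,1]]}'| grep -vE 'force'
```

```text
position: [0.5512, 0.0499, 0.1936]
force: [0.5, 1.0, 0.2]
grasp_force: 0.0
position: [0.5089, -0.0861, 0.2018]
force: [0.3, 1.0, -0.4]
grasp_force: 0.0
time: 8.35
position: [0.4889, -0.1676, 0.2016]
orientation: [3.104, -0.479, 0.004]
gripper_width: 0.0854
```

```bash
python3 -m crank '{"series":[[-0.14,-0.17,-0.9,0,1],[-0.14,-0.16,-0.9,0,1],[0,0,-0.9,0,1],[0,0,-0.9,0,1],[0,0,-0.6,0,1]]}' | grep -E 'pos|force'
python3 -m crank '{"series":[[0,0,-0.6,0,1],[0,0,-0.45,0,1],[0,0,-0.2,0,1],[0,0,0,0,1]]}'| grep -vE 'forcexx'
python3 -c "
from h import *
a=imaging.capture('top')[180:260,300:380];b=imaging.capture('side')[190:270,280:360]
cv2.imwrite('pics/e.png',cv2.resize(np.hstack([a,b]),(800,400),interpolation=cv2.INTER_CUBIC))"
```

```text
position: [0.4806, -0.1757, 0.0742]
force: [1.0, -0.5, 0.9]
grasp_force: 0.0
time: 9.48
position: [0.4804, -0.1759, 0.0374]
orientation: [3.105, -0.476, -0.0]
force: [-1.1, 0.4, 0.7]
gripper_width: 0.0855
grasp_force: 0.0
```

View pics/e.png

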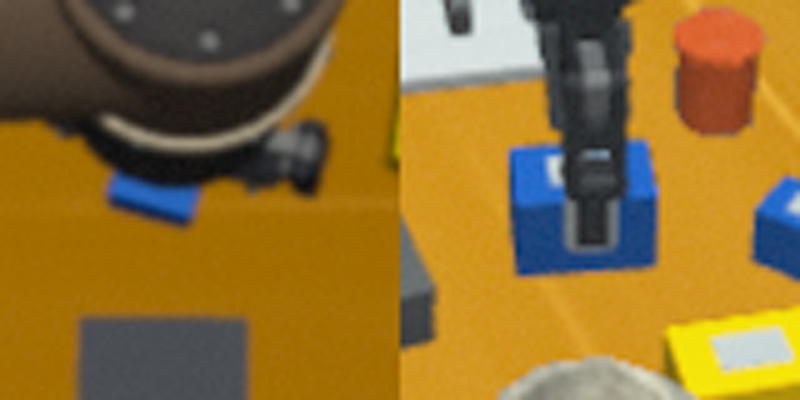

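The near finger stands in front of the block's middle at side px (398,237) and both fingers straddle it. I'll close the gripper.

```bash
python3 -m crank '{"series":[[0,0,0,0,0],[0,0,0,0,0],[0,0,0,0,0],[0,0,0,0,0]]}' 40
python3 -m crank '{"series":[[0,0,0.5,0,0],[0,0,0.8,0,0],[0,0,0.8,0,0],[0,0,0.8,0,0],[0,0,0,0,0]]}'
```

```text
time: 10.07
position: [0.4805, -0.1761, 0.0379]
orientation: [3.105, -0.476, 0.001]
force: [-0.9, 0.2, 6.2]
gripper_width: 0.0413
grasp_force: 41.2
time: 10.7
position: [0.4815, -0.176, 0.1268]
orientation: [-3.105, 0.476, -0.007]
force: [-0.1, -0.0, -1.8]
gripper_width: 0.0414
grasp_force: 41.0
```

```bash
python3 -m crank '{"series":[[-0.25,0.86,0,0.13,0],[-0.25,0.86,0,0.13,0],[-0.25,0.86,0,0.13,0],[-0.25,0.86,0,0.13,0],[-0.25,0.86,0,0.13,0]]}' | grep -E 'pos|force'
python3 -m crank '{"series":[[-0.25,0.86,0,0.13,0],[-0.25,0.86,0,0.13,0],[0,0,-0.5,0,0],[0,0,-0.5,0,0],[0,0,0,0,0]]}'
cat > chk.py <<'E'
from run2 import *
import sys
I={c:imaging.capture(c) for c in("top","side")}; n=sys.argv[1]
o=status.get_obs(); S=np.array([.483,.0297,-.211]); c,s=np.cos(S[2]),np.sin(S[2])
d=o["position"][:2]-S[:2]; print("tcp stage",(c*d[0]+s*d[1])*1e3,(-s*d[0]+c*d[1])*1e3,o["position"][2],"yaw",2*np.arctan2(o["orientation"][1],o["orientation"][0]),"F stage",c*o["force"][0]+s*o["force"][1],-s*o["force"][0]+c*o["force"][1],o["force"][2],"M",o["wrist_torque"].round(2),"grip",o["grasp_force"],o["gripper_width"],"t",o["time"])
cv2.imwrite(f"pics/{n}.png",cv2.resize(np.hstack([I["top"][170:260,205:305],I["side"][140:230,240:340]]),(800,360),interpolation=cv2.INTER_CUBIC))
cv2.imwrite(f"pics/{n}_side.png",I["side"])
E
python3 chk.py f
```

```text
position: [0.4419, -0.0463, 0.1239]
force: [0.8, -0.0, -2.2]
grasp_force: 41.0
time: 11.95
position: [0.4265, 0.0042, 0.0932]
orientation: [3.123, -0.328, -0.005]
force: [0.1, -0.5, -1.8]
gripper_width: 0.0413
grasp_force: 41.0
tcp stage -48.81222690199056 -36.25693680849819 0.09441867467989276 yaw -0.20894785334411234 F stage 0.18403408341908745 0.26778272173600903 -0.8879615498800293 M [ 0.06 -0.01  0.03] grip 41.02328538894653 0.041196865818258994 t 12.05
```

View pics/f.png

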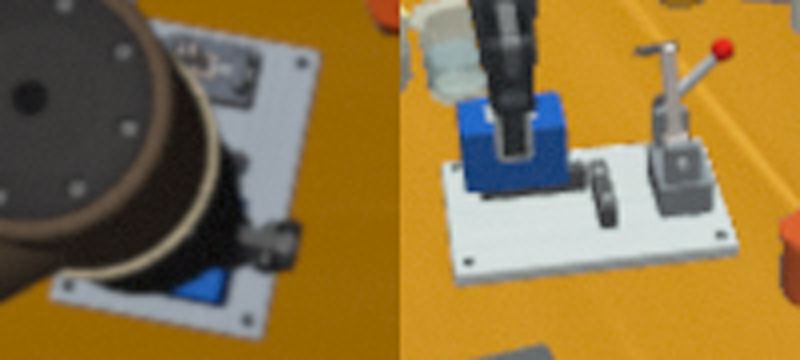

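```bash
python3 -m crank '{"series":[[0,0,-0.5,0,0],[0,0,-0.5,0,0],[0,0,-0.3,0,0],[0,0,0,0,0]]}' | grep -E 'pos|force'
for i in 1; do python3 -m crank '{"series":[[0,0,-0.05,0,0],[0,0,0,0,0]]}' | grep -E 'pos|^force'; python3 -m crank '{"series":[[0,0,-0.05,0,0],[0,0,0,0,0]]}' | grep -E 'pos|^force'; done
```

```text
position: [0.4277, 0.0044, 0.0553]
force: [0.0, -0.0, -1.7]
grasp_force: 41.1
position: [0.4281, 0.0047, 0.0543]
force: [-0.3, -0.8, -1.4]
position: [0.4278, 0.0046, 0.0524]
force: [-0.7, 0.3, -1.7]
```

```bash
python3 -m crank '{"series":[[0,0,-0.04,0,0],[0,0,0,0,0]]}' | grep -E 'pos|^force'; python3 -m crank '{"series":[[0,0,-0.04,0,0],[0,0,0,0,0]]}' | grep -E 'pos|^force';python3 -m crank '{"series":[[0,0,-0.03,0,0],[0,0,0,0,0]]}' | grep -E 'pos|^force'
```

```text
position: [0.4278, 0.0046, 0.0511]
force: [0.9, 0.0, -2.4]
position: [0.4278, 0.0046, 0.0499]
force: [-0.0, 0.8, -2.2]
position: [0.4278, 0.0046, 0.0498]
force: [-4.9, 0.8, 12.7]
```

```bash
python3 -m crank '{"series":[[0,0,0.02,0,0],[0.16,0.1,0,0,0],[0.16,0.1,0,0,0],[0.16,0.1,0,0,0],[0,0,0,0,0]]}' | grep -E 'pos|^force'; python3 -m crank '{"series":[[0.007,0.033,0,0,0],[0.007,0.033,0,0,0],[0,0,0,0,0]]}' | grep -E 'pos|^force'
```

```text
position: [0.4418, 0.0131, 0.0498]
force: [0.1, 0.5, -1.3]
position: [0.4428, 0.0157, 0.0496]
force: [-0.2, -2.2, 0.1]
```

```bash
python3 -m crank '{"series":[[0.007,0.033,0,0,0],[0,0,0,0,0]]}' | grep -E 'pos|^force'; python3 -m crank '{"series":[[0.005,0.02,0,0,0],[0,0,0,0,0]]}' | grep -E 'pos|^force';  python3 -m crank '{"series":[[0.005,0.02,0,0,0],[0,0,0,0,0]]}' | grep -E 'pos|^force'
```

```text
position: [0.4427, 0.0159, 0.0496]
force: [2.5, -7.7, -0.7]
position: [0.4427, 0.016, 0.0496]
force: [2.7, -11.2, 0.6]
position: [0.4426, 0.0161, 0.0496]
force: [4.2, -13.8, 1.6]
```

```bash
python3 -m crank '{"series":[[-0.01,-0.045,0,0,0],[0.065,-0.014,0,0,0],[0,0,0,0,0]]}' | grep -E 'pos|^force'; python3 -m crank '{"series":[[0.033,-0.007,0,0,0],[0,0,0,0,0]]}' | grep -E 'pos|^force';  python3 -m crank '{"series":[[0.033,-0.007,0,0,0],[0,0,0,0,0]]}' | grep -E 'pos|^force'; python3 chk.py g
```

```text
position: [0.4437, 0.0156, 0.0496]
force: [-5.1, -1.2, 5.5]
position: [0.4444, 0.0154, 0.0496]
force: [-6.4, -0.3, 8.1]
position: [0.4453, 0.0152, 0.0496]
force: [-6.4, 0.7, 8.6]
tcp stage -33.83974174834604 -22.034694060222442 0.04958034262300045 yaw -0.20929836991674106 F stage -6.182326259462462 -1.6696172729721717 8.124739044728518 M [-0.2   2.35 -0.16] grip 43.05809497833252 0.041012420334963134 t 16.525
```

```bash
python3 -m crank '{"series":[[0,0,0.012,0,0],[0,0,0,0,0]]}' | grep -E 'pos|^force'; python3 -m crank '{"series":[[0.033,-0.007,0,0,0],[0,0,0,0,0]]}' | grep -E 'pos|^force';  python3 -m crank '{"series":[[0.033,-0.007,0,0,0],[0,0,0,0,0]]}' | grep -E 'pos|^force'
```

```text
position: [0.4457, 0.0152, 0.0496]
force: [-4.2, -3.4, 0.6]
position: [0.447, 0.0149, 0.0497]
force: [-4.2, -3.5, 0.6]
position: [0.4481, 0.0147, 0.0497]
force: [-3.7, -3.6, -1.2]
```

```bash
python3 -m crank '{"series":[[0.03,-0.006,0,0,0],[0,0,0,0,0]]}' | grep -E 'pos|^force'; python3 -m crank '{"series":[[0.025,-0.005,0,0,0],[0,0,0,0,0]]}' | grep -E 'pos|^force';  python3 -m crank '{"series":[[0.02,-0.004,0,0,0],[0,0,0,0,0]]}' | grep -E 'pos|^force'
```

```text
position: [0.4487, 0.0145, 0.0497]
force: [-5.5, -3.0, 0.4]
position: [0.4488, 0.0145, 0.0497]
force: [-8.5, 1.0, 5.4]
position: [0.4488, 0.0144, 0.0497]
force: [-11.6, 3.6, 8.5]
```

```bash
python3 -m crank '{"series":[[0,0,0.012,0,0],[-0.01,0.002,0,0,0],[0.007,0.033,0,0,0],[0,0,0,0,0]]}' | grep -E 'pos|^force'; python3 chk.py i
```

```text
position: [0.4488, 0.0146, 0.0497]
force: [-6.7, -4.9, 1.6]
tcp stage -30.237424574843352 -21.915120693809964 0.049724049083054445 yaw -0.21001324627016005 F stage -6.231688686516976 -5.222405980383239 1.5818434310404217 M [-1.79  2.6  -0.16] grip 42.14471161365509 0.0412950112642882 t 18.625
```

```bash
cat > st.py <<'E'
from h import *
o=status.get_obs(); c,s=np.cos(-.211),np.sin(-.211); F=o["force"]; p=o["position"]
print("Fst",np.round([c*F[0]+s*F[1],-s*F[0]+c*F[1],F[2]],1),"M",o["wrist_torque"].round(3),"pos",p.round(5),"yaw",round(2*np.arctan2(o["orientation"][1],o["orientation"][0]),4),round(o["time"],2))
E
python3 -m crank '{"series":[[0,0,0,-0.05,0],[0,0,0,0,0]]}' >/dev/null; python3 st.py
python3 -m crank '{"series":[[0,0,0,-0.05,0],[0,0,0,0,0]]}' >/dev/null; python3 st.py
python3 -m crank '{"series":[[0,0,0,-0.05,0],[0,0,0,0,0]]}' >/dev/null; python3 st.py
```

```text
Fst [-6.1 -6.   1.1] M [-1.703  2.568  0.206] pos [0.44887 0.01462 0.04972] yaw -0.2143 18.88
Fst [-5.8 -5.8  1.8] M [-1.844  2.662  0.385] pos [0.44879 0.01456 0.04972] yaw -0.2193 19.12
Fst [-6.2 -6.6  1.1] M [-2.03   2.789  0.404] pos [0.44866 0.01445 0.04971] yaw -0.2245 19.38
```

```bash
python3 -m crank '{"series":[[0,0,0,0.05,0],[0,0,0,0,0]]}' >/dev/null; python3 st.py
python3 -m crank '{"series":[[0,0,0,0.04,0],[0,0,0,0,0]]}' >/dev/null; python3 st.py
python3 -m crank '{"series":[[0,0,0,0.03,0],[0,0,0,0,0]]}' >/dev/null; python3 st.py
```

```text
Fst [-6.8 -6.1  1.9] M [-1.985  2.646  0.204] pos [0.44875 0.01451 0.0497 ] yaw -0.2197 19.62
Fst [-4.9 -6.   1.7] M [-1.853  2.55   0.087] pos [0.44884 0.01457 0.04972] yaw -0.2157 19.88
Fst [-5.5 -4.9  1.1] M [-1.786  2.581 -0.089] pos [0.44887 0.01464 0.04969] yaw -0.2128 20.12
```

```bash
python3 -m crank '{"series":[[0,0,0,-0.01,0],[0,0,0,0,0],[0,0,0,0,0],[0,0,0,0,0],[0,0,0,0,0]]}' >/dev/null; python3 st.py; python3 chk.py j
```

```text
Fst [-6.4 -6.1  0.6] M [-1.781  2.568  0.055] pos [0.44884 0.01461 0.0497 ] yaw -0.2137 20.75
tcp stage -30.23034060238807 -21.916761963704534 0.049701635784081974 yaw -0.21364808211804115 F stage -5.697825107310224 -5.477641976028507 1.4915955241694363 M [-1.82  2.56  0.09] grip 42.10860550403595 0.0413706949021649 t 20.85
```

View pics/j.png

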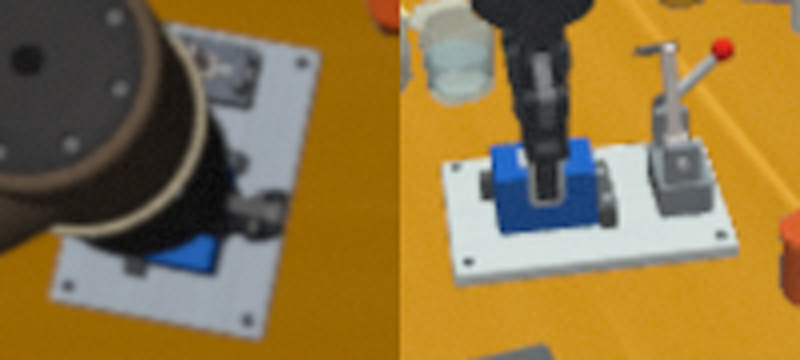

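The block sits flat in the corner, at side px about (308,186). The probe arm is still up, and both fence forces are steady at about 5.5 N. Handing in.

```bash
python3 -c "
from h import *
print(order.hand_in())"
```

```text
the job is handed in; nothing more can be done
None
```

I swung the probe arm up to its stop. The blue block is held flat in the corner at about 5.5 N against each fence, steady for the 0.6 s checked before I handed in at about 21 s; no verdict came back.

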